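# Load lapping discs into the storage cassette

### The arm

A 6-joint arm with a two-finger parallel gripper is mounted at the origin on a cart in front of the work surface, level with it; the furniture and walls round the work are solid. World frame = base frame: x ahead of the robot, y to its left, z up, the work surface at z = 0. Lengths are in m, angles in rad, forces in N, time in s.
With the tool pointing down it reaches from about 0.275 to 0.85 m from the base axis. Payload 5.2 kg.
Tool frame: the origin (TCP) lies midway between the tips of the shut fingers; the grasp point (between the pads) lies 19 mm behind it (bot.grip_depth is the distance from the TCP to the grasp point, in m); z points along the fingers, y is the direction in which the jaws open and shut (so a half turn about z gives the same grasp; the last joint's range is limited). The gripper opens to 85 mm and grips with 20 to 120 N. Pads are 22 mm wide; open, the fingers measure 114 mm over their backs; the gripper's body (76 mm by 85 mm) begins 54 mm behind the grasp point. The pads swing forward as they close: fully open they stand 13 mm farther back than shut.
Start: joints at [-1.442, 0.259, 1.535, -0, 1.348, -0.203], TCP at [0.179, -0.52, 0.231] pointing down, gripper open.
Joint ranges: [-3.14, 3.14], [-0.91, 2.08], [0.19, 2.58], [-1.22, 4.36], [0.22, 2.71], [-3.12, 3.12]. Speed limits (rad/s): [2.57, 2.57, 3.14, 3.14, 3.14, 3.14].

### API

Orientations are given as a rotation vector (axis times angle).
In Python, from rig import state, cams, order, bot gives the robot as it stands.
- The arm moves only by the tool carry_out, never from a script. Its argument "motion" is a list that holds one entry, the list of rows, each a list of 6 numbers: the shift along the tool's x, y, z in mm, then the turn, a rotation vector about the tool's x, y, z in degrees. In form: [[[tx, ty, tz, rx, ry, rz], ...]]. A call has 1 to 10 rows; each row shifts and turns the pose as measured when the row begins, along the tool's axes as they then stand; what a row does not reach is not made up. A row lasts 1/8 s, in which the tool goes at most 62.5 mm and 10.7 degrees, less where a joint would pass 70% of its speed; a pose out of reach is approached as far as the arm can. A call with a gripper value outside its range is refused whole. "hand" is the closure in counts, from 0 (fully open) to 255 (shut), set as the call begins (left out, the last holds). The fingers move at their own pace and stop on an object; "force" is the grip in N (left out, the last holds). Time passes only in rows, so rows that do not move let the fingers close. It gives the time, the measured TCP pose, the force and the opening at its end, in the units of the state.
- state(): the state, without advancing time (a new reading comes with each control period).
- cams.grab_frame(name): name is "side" or "top"; returns a dict with "frame" (480x640x3 uint8, red, green, blue), "fx", "fy", "cx", "cy" (pixels), "dist_coeffs" ([k1, k2, p1, p2, k3] as OpenCV has them; the pictures are not rectified), "rvec" (rotation vector, rad) and "tvec" (3), from world to camera coordinates, as OpenCV has them. Camera axes: x right, y down, z forward; pixel columns grow to the right and rows downward; lengths in m; the calibration is good to about 2 mm. A picture is of the moment at which its call begins. There is no depth.
- order.close_job(): hands the job in, once; it reports no verdict.
The state is a dict: "clock": time; "qpos": joint angles; "qvel": joint speeds; "joint_efforts": joint torques, N m; "tool_pos": TCP position; "tcp_rot": TCP orientation; "contact_force": force on the tool from outside, world axes, zero at the start; "torque": the same for the moment, N m; "opening": finger opening in m.
Only numpy, scipy, OpenCV 4.12 (cv2) and the standard library are available. Lean on these libraries where they do the work, as an engineer would, in place of code of your own. Each camera call takes 0.05 s, during which the arm holds its last target.

### The job

Put the two lapping discs away in the storage cassette: slide the red disc into the slot over the red-tipped shelf and the blue disc into the slot over the blue-tipped shelf, and push each fully home against the back of its slot, lying flat. Leave the yellow disc fully home in its own slot, and let go of everything.

Things in the scene. Friction and masses are not known exactly. Their poses are not given: they have to be found in the camera images.
- cassette: grey metal storage cassette, fixed, yaw varies. Origin on the bench below the centre of a disc fully home; +x points into the slots, y across, z up. Three level slots, open at the front (-x): bottom yellow, middle red, top blue (coloured shelf tips). Shelf tops 20, 36, 52 mm above the bench; each slot 12 mm high. Back stop at x = +30 mm. Roof top 68 mm up, roof from x = -15 to +34 mm.
- cheeks (a point): front edge of the side cheeks, in the cassette's middle plane, x = -15 mm, 44 mm up. The cheeks (x = -15 to +34 mm) stand 66 mm apart inside, 76 mm outside; the foot below them is 80 mm wide and 16 mm high. Fingers wider apart than 66 mm or holding a disc by its sides must stay in front of them. Axes as the cassette.
- tongue_tip (a point): front tip of the middle shelf, x = -62 mm, 36 mm up. In front of the cheeks every shelf runs on as a tongue 30 mm wide (y = -15 to +15 mm), 4 mm thick, to x = -62 mm, with free space on both sides, so fingers holding a disc by its left and right edges pass beside the tongues. A disc released with its centre over a tongue stays lying there and can be pushed home from the front.
- home_red (a point): where the centre of the red disc is when it is fully home in the middle (red) slot, 39 mm above the bench: disc lying on that slot's shelf (shelf top 36 mm above the bench) with its rim against the back stop. Axes as the cassette: +x is the direction in which discs are slid in (into the cassette, away from the robot), y across the slot, z up.
- home_blue (a point): where the centre of the blue disc is when it is fully home in the top (blue) slot, 55 mm above the bench: disc lying on that slot's shelf (shelf top 52 mm above the bench) with its rim against the back stop. Axes as the cassette: +x is the direction in which discs are slid in (into the cassette, away from the robot), y across the slot, z up.
- home_yellow (a point): where the centre of the yellow disc is when it is fully home in the bottom (yellow) slot, 23 mm above the bench: disc lying on that slot's shelf (shelf top 20 mm above the bench) with its rim against the back stop. Axes as the cassette: +x is the direction in which discs are slid in (into the cassette, away from the robot), y across the slot, z up.
- disc_red_center (a point): red lapping disc, round and flat, 60 mm diameter, 6 mm thick, red rim, dark face, brass middle, about 60 g. This point is its centre, half-way up; its z axis is the disc's axis. It starts lying flat on top of one of the two stands (which one varies), its underside 30 mm above the bench, overhanging the stand's 38 mm head by 11 mm all round. The stand is round, fixed: 54 mm foot 6 mm high, 20 mm stem, 38 mm rubber head.
- disc_blue_center (a point): blue lapping disc, round and flat, 60 mm diameter, 6 mm thick, blue rim, dark face, brass middle, about 60 g. This point is its centre, half-way up; its z axis is the disc's axis. It starts lying flat on top of one of the two stands (which one varies), its underside 30 mm above the bench, overhanging the stand's 38 mm head by 11 mm all round. Same kind of stand.
- disc_yellow_center (a point): yellow lapping disc, round and flat, 60 mm diameter, 6 mm thick, yellow rim, dark face, brass middle, about 60 g. This point is its centre, half-way up; its z axis is the disc's axis. It is already fully home in the bottom slot and must end there.
Not all that is in view belongs to the job. Leave any brown or orange look-alike of the part that bears disc_red_center alone.

How it is judged:
By the outcome, as a careful person would: the job done as asked, in the order asked, and still so for the second after the job is handed in, with the robot touching nothing.
It also fails if it takes over 64 s, if anything falls off the work surface, if the arm or the gripper's body presses on something with over 40 N, if the wrist force passes 120 N, or if a joint passes its speed limit or range.

## Working session

There is one attempt and no reset: what is moved stays moved. The work goes in short steps, Python scripts to look and compute and a tool call to move; the robot and the scene stay as the last step left them, time stands still between calls to the robot, and variables do not carry over. Pictures are saved under pics/ and viewed, and the job is handed in when it is done.

Besides the shell and the picture viewer there is one more tool, called after "Request:" as name([rows], argument=value, ...), one row to a line, values as JSON. carry_out: Moves the arm, as the interface text tells. Its arguments: {"type":"object","properties":{"motion":{"type":"array"},"hand":{"type":"number"},"force":{"type":"number"}},"required":["motion"]}

```bash
ls; mkdir -p pics; python3 - <<'E'
from rig import state,cams,order,bot
import cv2
s=state();print(s)
print([a for a in dir(bot) if a[0]!='_'])
for n in("side","top"):
    d=cams.grab_frame(n);cv2.imwrite(f"pics/{n}0.png",d["frame"][:,:,::-1]);print({k:v for k,v in d.items() if k!="frame"})
E
```

```text
pics
{'clock': 0.0, 'qpos': array([-1.44180794e+00,  2.59374106e-01,  1.53613604e+00,  1.05245331e-05,
        1.34799783e+00, -2.02782633e-01]), 'qvel': array([-0.00134218,  0.0012108 , -0.00052045,  0.00160083, -0.00039748,
       -0.0006018 ]), 'joint_efforts': array([-1.49816369e-03, -4.46036410e+01, -2.90578383e+01, -3.70147491e-04,
        1.19067947e-02, -3.74651989e-06]), 'tool_pos': array([ 0.17910719, -0.51943642,  0.23043671]), 'tcp_rot': array([-3.09657974e+00, -5.18438230e-01, -1.27014372e-04]), 'contact_force': array([-0.71659485, -0.21272382,  0.10113086]), 'torque': array([-0.0388684 ,  0.01319185, -0.00864208]), 'opening': 0.08553244542732381}
['PlanningError', 'grip_depth']
{'fx': 440.20741052734854, 'fy': 440.20741052734854, 'cx': 324.7219543356337, 'cy': 237.60056775344313, 'dist_coeffs': array([-0.04347659,  0.        ,  0.        ,  0.        ,  0.        ]), 'rvec': array([ 0.59222855, -2.35799017,  1.54513489]), 'tvec': array([0.51839298, 0.17849717, 0.61114792])}
{'fx': 591.1514981099319, 'fy': 591.1514981099319, 'cx': 305.42291163038806, 'cy': 239.7742484842639, 'dist_coeffs': array([-0.17177068,  0.        ,  0.        ,  0.        ,  0.        ]), 'rvec': array([ 2.21674041, -2.18610644,  0.05204349]), 'tvec': array([-0.02302469,  0.58914449,  1.20267979])}
```

View pics/side0.png

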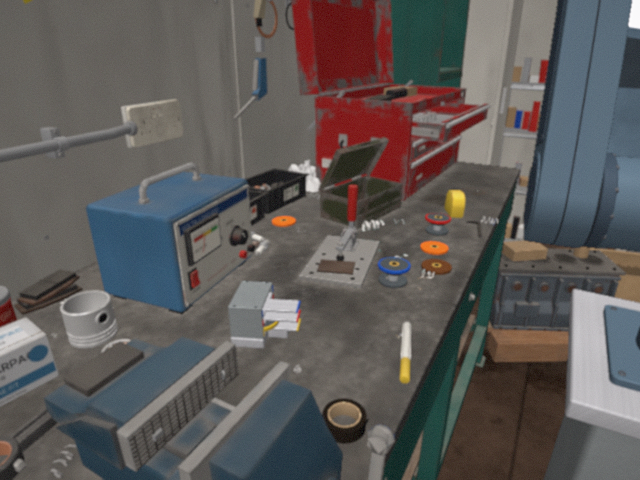

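View pics/top0.png

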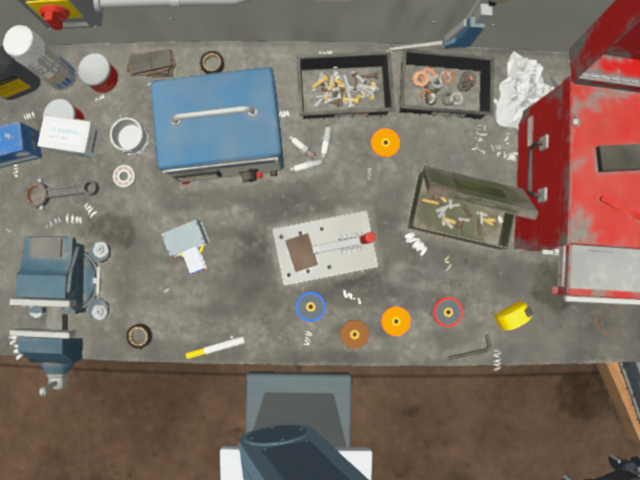

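Side view: cassette at about (262,315), blue disc (393,265), red (437,222). Top view: cassette (187,240), blue-rim disc (311,306), red-rim disc (448,312). Other discs are orange (385,142) and (396,321), and brown (355,334). The red target is (448,312), because it has a red rim, dark face and brass middle. I'll confirm it in crops.

```bash
python3 - <<'E'
import cv2,numpy as np
t=cv2.imread("pics/top0.png");s=cv2.imread("pics/side0.png")
a=cv2.resize(t[210:285,150:225],(400,400),interpolation=cv2.INTER_CUBIC)
b=cv2.resize(s[270:350,225:305],(400,400),interpolation=cv2.INTER_CUBIC)
c=cv2.resize(t[280:350,290:470],(800,311)[:2],interpolation=cv2.INTER_CUBIC)[:200]
c=cv2.resize(t[282:342,290:470],(600,200),interpolation=cv2.INTER_CUBIC)
c=np.hstack([c,cv2.resize(s[200:260,410:470],(200,200))])
cv2.imwrite("pics/crop.png",np.vstack([np.hstack([a,b]),c]))
E
```

```text
(no output)
```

View pics/crop.png

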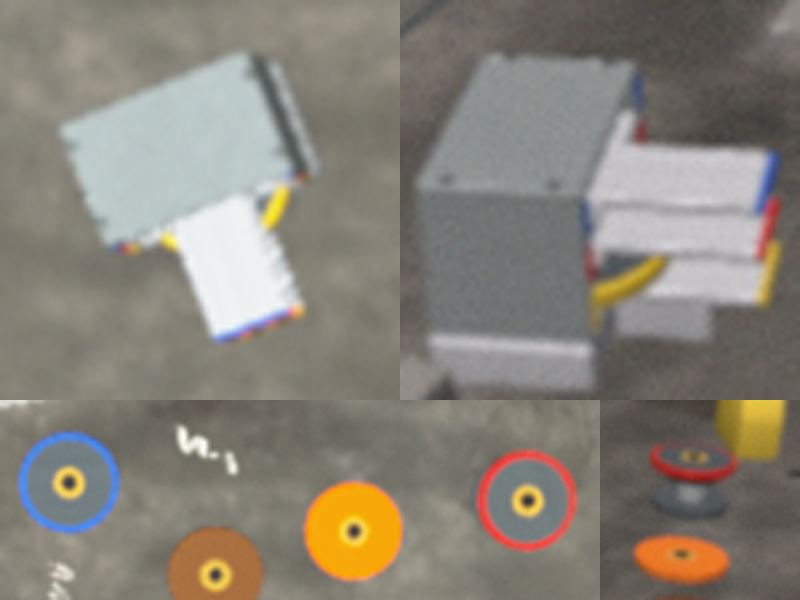

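Confirmed: the crops show the red and blue rims on dark faces with brass middles, standing on stands. Now measuring.

```bash
cat > h.py <<'E'
import cv2,numpy as np
from scipy.spatial.transform import Rotation as R
def ray(d,px):
    K=np.array([[d["fx"],0,d["cx"]],[0,d["fy"],d["cy"]],[0,0,1]])
    u=cv2.undistortPoints(np.float64(px).reshape(-1,1,2),K,d["dist_coeffs"]).reshape(-1,2)
    M=cv2.Rodrigues(d["rvec"])[0]
    return -M.T@d["tvec"], np.c_[u,np.ones(len(u))]@M
def plane(d,px,z):
    o,r=ray(d,px); return o+r*((z-o[2])/r[:,2])[:,None]
def proj(d,P):
    K=np.array([[d["fx"],0,d["cx"]],[0,d["fy"],d["cy"]],[0,0,1]])
    return cv2.projectPoints(np.float64(P).reshape(-1,1,3),d["rvec"],d["tvec"],K,d["dist_coeffs"])[0].reshape(-1,2)
def disc(d,roi,kind,zt):
    x0,y0,x1,y1=roi; f=d["frame"][y0:y1,x0:x1].astype(int); r,g,b=f[...,0],f[...,1],f[...,2]
    m={"red":(r>g+60)&(r>b+60),"blue":(b>r+50)}[kind].astype(np.uint8)
    c=max(cv2.findContours(m,cv2.RETR_EXTERNAL,cv2.CHAIN_APPROX_NONE)[0],key=len).reshape(-1,2)+[x0,y0]
    P=plane(d,c,zt)[:,:2]
    A=np.c_[2*P,np.ones(len(P))];s=np.linalg.lstsq(A,(P**2).sum(1),rcond=None)[0]
    return s[:2],np.sqrt(s[2]+s[:2]@s[:2]),len(c)
E
cat > m.py <<'E'
from h import *
from rig import cams
t=cams.grab_frame("top");s=cams.grab_frame("side")
print("red",disc(t,(425,290,470,335),"red",.036));print("blue",disc(t,(285,280,335,330),"blue",.036))
f=t["frame"][210:285,150:225].astype(int)
v=f.min(2)
def rect(m,z):
    c=max(cv2.findContours(m.astype(np.uint8),cv2.RETR_EXTERNAL,cv2.CHAIN_APPROX_NONE)[0],key=len)
    P=plane(t,c.reshape(-1,2)+[150,210],z)[:,:2]*1000
    r=cv2.minAreaRect(P.astype(np.float32)); print(r); return r
rect(cv2.morphologyEx(((v>215)).astype(np.uint8),cv2.MORPH_OPEN,np.ones((3,3))),.052)
rect(cv2.morphologyEx(((v>145)&(f.max(2)<208)&(f[...,2]-f[...,0]>5)).astype(np.uint8),cv2.MORPH_OPEN,np.ones((5,5))),.068)
h=lambda x,y:(150+x/5.333,210+y/5.333)
print(plane(t,[h(60,125),h(245,52),h(110,248),h(300,180)],.068)*1000)
print(plane(t,[h(217,340),h(300,308),h(178,230),h(245,195)],.052)*1000)
g=lambda x,y:(225+(x-400)/5,270+y/5)
print("side tip blue",plane(s,[g(778,152),g(765,212)],.052)*1000)
print("side red tip",plane(s,[g(779,200),g(767,258)],.036)*1000)
print("side roof",plane(s,[g(420,182),g(588,187),g(635,62),g(490,57)],.068)*1000)
E
python3 m.py
```

```text
red (array([ 0.44615997, -0.30602358]), np.float64(0.030284835758455926), 84)
blue (array([ 0.45479208, -0.02618641]), np.float64(0.029871436736296407), 84)
((546.0565185546875, 210.0233154296875), (45.022377014160156, 30.333431243896484), 23.122610092163086)
((587.0126953125, 227.79150390625), (49.90953826904297, 74.81659698486328), 22.91109275817871)
[[595.58018538 271.30724347  68.        ]
 [623.58734963 202.26141058  68.        ]
 [550.18984555 251.33006302  68.        ]
 [576.43372231 180.64501464  68.        ]]
[[516.57134729 213.52369539  52.        ]
 [529.07908275 182.34665069  52.        ]
 [557.5439102  229.14939091  52.        ]
 [571.05604156 203.98134956  52.        ]]
side tip blue [[528.96836715 187.62271234  52.        ]
 [515.50098113 217.49426921  52.        ]]
side red tip [[528.06723952 189.06661793  36.        ]
 [515.36288877 217.19795686  36.        ]]
side roof [[595.81707042 271.88715888  68.        ]
 [552.77382334 251.22185933  68.        ]
 [581.40956811 185.74755026  68.        ]
 [622.81902329 204.83375784  68.        ]]
```

```bash
cat >> h.py <<'E'
O=np.array([.5788,.2243]);YAW=np.radians(23.)
U=np.array([np.cos(YAW),np.sin(YAW)]);V=np.array([-U[1],U[0]])
def cas(x,y,z): p=O+U*x/1000+V*y/1000; return [p[0],p[1],z/1000]
def delta(*targets,yaw=23.):
    from rig import state
    s=state();r=R.from_rotvec(s["tcp_rot"]);p=s["tool_pos"]
    print("t %.2f pos"%s["clock"],(p*1000).round(1),"F",s["contact_force"].round(1),"open %.1f"%(s["opening"]*1000), "q",s["qpos"].round(2))
    c=U@(p[:2]-O)*1000,V@(p[:2]-O)*1000;print("in cassette",np.round(c,1))
    y=np.radians(yaw);T=R.from_matrix(np.array([[np.cos(y),np.sin(y),0],[np.sin(y),-np.cos(y),0],[0,0,-1]]))
    for q in targets:
        print("to",np.round(q,3),"->",(r.inv().apply(np.array(q)-p)*1000).round(1),np.degrees((r.inv()*T).as_rotvec()).round(2))
E
python3 - <<'E'
from h import *
delta([.446,-.306,.1],[.446,-.306,.012])
E
```

```text
t 0.20 pos [ 179.1 -519.7  230.8] F [-1.2 -0.1  0.5] open 85.3 q [-1.44  0.26  1.54 -0.    1.35 -0.2 ]
in cassette [-658.6 -528.7]
to [ 0.446 -0.306  0.1  ] -> [ 321.9 -114.9  131. ] [-0.07 -0.02 -3.99]
to [ 0.446 -0.306  0.012] -> [ 321.9 -114.8  219. ] [-0.07 -0.02 -3.99]
```

Request:
carry_out([
  [[40,-14,10,0,0,-0.5],[40,-14,10,0,0,-0.5],[40,-14,10,0,0,-0.5],[40,-14,16,0,0,-0.5],[40,-14,16,0,0,-0.5],[40,-14,16,0,0,-0.5],[40,-14,16,0,0,-0.5],[40,-14,16,0,0,-0.5]],
], hand=0, force=40)

```text
clock: 1.2
tool_pos: [0.4444, -0.2987, 0.1176]
tcp_rot: [3.078, 0.619, 0.0]
contact_force: [-0.1, -0.2, -0.5]
opening: 0.0852
```

```bash
python3 - <<'E'
from h import *
delta([.446,-.306,.1],[.446,-.306,.012])
E
```

```text
t 1.20 pos [ 444.4 -298.7  117.6] F [-0.1 -0.2 -0.5] open 85.2 q [-0.8   0.34  1.73 -0.    1.08  0.37]
in cassette [-328.1 -429. ]
to [ 0.446 -0.306  0.1  ] -> [-1.3  7.3 17.6] [ 0.13  0.01 -0.26]
to [ 0.446 -0.306  0.012] -> [ -1.3   7.1 105.6] [ 0.13  0.01 -0.26]
```

Request:
carry_out([
  [[-1,7,18,0,0,0],[0,0,30,0,0,0],[0,0,30,0,0,0],[0,0,25,0,0,0],[0,0,2,0,0,0]],
])

```text
clock: 1.82
tool_pos: [0.4487, -0.3017, 0.0081]
tcp_rot: [-3.078, -0.63, 0.001]
contact_force: [-0.9, -0.7, 0.0]
opening: 0.0856
```

```bash
python3 - <<'E'
from h import *
from rig import cams
delta([.446,-.306,.012])
s=cams.grab_frame("side");t=cams.grab_frame("top")
a=cv2.resize(s["frame"][150:270,380:500],(400,400),interpolation=2);b=cv2.resize(t["frame"][260:360,400:500],(400,400),interpolation=2)
cv2.imwrite("pics/g1.png",np.hstack([a,b])[:,:,::-1])
E
```

```text
t 1.82 pos [ 448.7 -301.7    8.1] F [-0.9 -0.7  0. ] open 85.6 q [-0.8   0.49  1.81 -0.    0.84  0.37]
in cassette [-325.3 -433.4]
to [ 0.446 -0.306  0.012] -> [-4.1  2.9 -3.9] [-0.01  0.02  0.13]
```

View pics/g1.png

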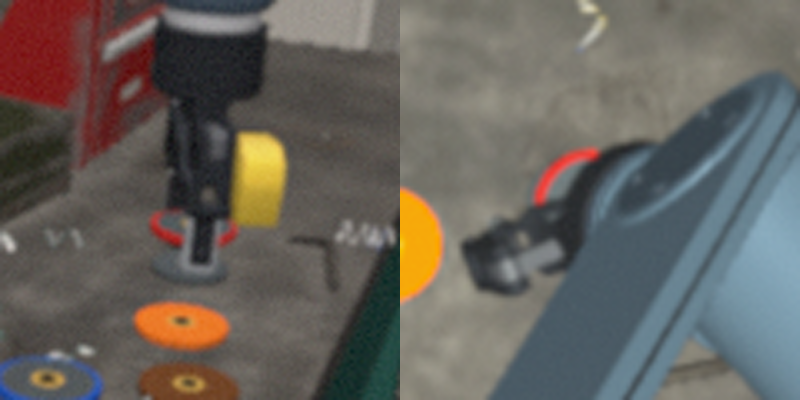

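The picture shows the open fingers straddling the red disc, rim at (193,230) in the left crop. I'll centre and close.

Request:
carry_out([
  [[-4,3,-5,0,0,0],[0,0,0,0,0,0]],
])

```text
clock: 2.17
tool_pos: [0.4483, -0.3089, 0.0176]
tcp_rot: [3.071, 0.629, 0.006]
contact_force: [0.3, 0.3, -0.3]
opening: 0.0853
```

Request:
carry_out([
  [[0,0,0,0,0,0],[0,0,0,0,0,0],[0,0,0,0,0,0],[0,0,0,0,0,0],[0,0,0,0,0,0]],
], hand=255, force=30)

```text
clock: 2.8
tool_pos: [0.4488, -0.3094, 0.0192]
tcp_rot: [3.069, 0.628, 0.008]
contact_force: [0.5, -0.2, 1.0]
opening: 0.0584
```

```bash
python3 - <<'E'
from h import *
delta([.446,-.306,.012])
E
```

```text
t 2.80 pos [ 448.8 -309.4   19.2] F [ 0.5 -0.2  1. ] open 58.4 q [-0.81  0.48  1.8  -0.    0.85  0.36]
in cassette [-328.2 -440.5]
to [ 0.446 -0.306  0.012] -> [-1.2 -4.3  7.2] [ 0.54 -0.18  0.12]
```

The grip ended up shallower than I planned, so I'll reopen, lower and close again.

Request:
carry_out([
  [[0,0,0,0,0,0],[0,0,0,0,0,0],[0,0,0,0,0,0]],
], hand=0)

```text
clock: 3.18
tool_pos: [0.4488, -0.3094, 0.0191]
tcp_rot: [3.069, 0.628, 0.008]
contact_force: [1.3, 0.3, -0.4]
opening: 0.0854
```

Request:
carry_out([
  [[-1,-4,8,0.5,0,0]],
])

```text
clock: 3.3
tool_pos: [0.4468, -0.3065, 0.0113]
tcp_rot: [3.077, 0.63, 0.006]
contact_force: [0.2, 0.2, -0.6]
opening: 0.0853
```

```bash
python3 - <<'E'
from h import *
delta([.446,-.306,.012])
delta([.446,-.306,.012])
E
```

```text
t 3.30 pos [ 446.8 -306.5   11.3] F [ 0.2  0.2 -0.6] open 85.3 q [-0.81  0.49  1.81  0.    0.84  0.36]
in cassette [-328.9 -437.1]
to [ 0.446 -0.306  0.012] -> [-0.5 -0.8 -0.7] [ 0.1  -0.22  0.13]
t 3.30 pos [ 446.8 -306.5   11.3] F [ 0.2  0.2 -0.6] open 85.3 q [-0.81  0.49  1.81  0.    0.84  0.36]
in cassette [-328.9 -437.1]
to [ 0.446 -0.306  0.012] -> [-0.5 -0.8 -0.7] [ 0.1  -0.22  0.13]
```

Request:
carry_out([
  [[0,0,0,0,0,0],[0,0,0,0,0,0],[0,0,0,0,0,0],[0,0,0,0,0,0],[0,0,0,0,0,0]],
], hand=255, force=40)

```text
clock: 3.92
tool_pos: [0.4464, -0.3062, 0.011]
tcp_rot: [3.078, 0.63, 0.005]
contact_force: [0.1, -0.4, 0.9]
opening: 0.0579
```

Request:
carry_out([
  [[0,0,-5,0,0,0],[0,0,-20,0,0,0],[0,0,-40,0,0,0],[0,0,-40,0,0,0],[0,0,-40,0,0,0]],
])

```text
clock: 4.55
tool_pos: [0.4438, -0.3042, 0.1568]
tcp_rot: [-3.07, -0.628, 0.003]
contact_force: [0.6, -0.6, -0.8]
opening: 0.0579
```

```bash
python3 - <<'E'
from h import *
delta([.40,0,.15],cas(-130,0,150))
E
```

```text
t 4.55 pos [ 443.8 -304.2  156.8] F [ 0.6 -0.6 -0.8] open 57.9 q [-0.81  0.3   1.67  0.    1.18  0.36]
in cassette [-330.8 -433.7]
to [0.4  0.   0.15] -> [  79.2 -296.9    9.3] [-0.49  0.    0.11]
to [0.459 0.174 0.15 ] -> [ 201.7 -433.2   10.5] [-0.49  0.    0.11]
```

Request:
carry_out([
  [[20,-50,-1,0,0,0],[25,-54,-1,0,0,0],[25,-54,-1,0,0,0],[25,-54,-1,0,0,0],[25,-54,0,0,0,0],[25,-54,0,0,0,0],[25,-54,0,0,0,0],[20,-45,0,0,0,0]],
])

```text
clock: 5.55
tool_pos: [0.4584, 0.163, 0.169]
tcp_rot: [3.078, 0.615, 0.017]
contact_force: [0.7, -0.5, -1.3]
opening: 0.0583
```

```bash
python3 - <<'E'
from h import *
from rig import cams
delta(cas(-130,0,80))
s=cams.grab_frame("side");t=cams.grab_frame("top")
cv2.imwrite("pics/s2.png",s["frame"][:,:,::-1]);cv2.imwrite("pics/t2.png",t["frame"][:,:,::-1])
a=cv2.resize(s["frame"][210:370,200:360],(400,400),interpolation=2);b=cv2.resize(t["frame"][190:350,120:280],(400,400),interpolation=2)
cv2.imwrite("pics/g2.png",np.hstack([a,b])[:,:,::-1])
E
```

```text
t 5.55 pos [458.4 163.  169. ] F [ 0.7 -0.5 -1.3] open 58.3 q [ 0.11  0.19  1.78 -0.    1.16  1.29]
in cassette [-134.8   -9.3]
to [0.459 0.174 0.08 ] -> [ 3.8 -9.8 89. ] [ 0.27 -0.57 -0.39]
```

View pics/g2.png

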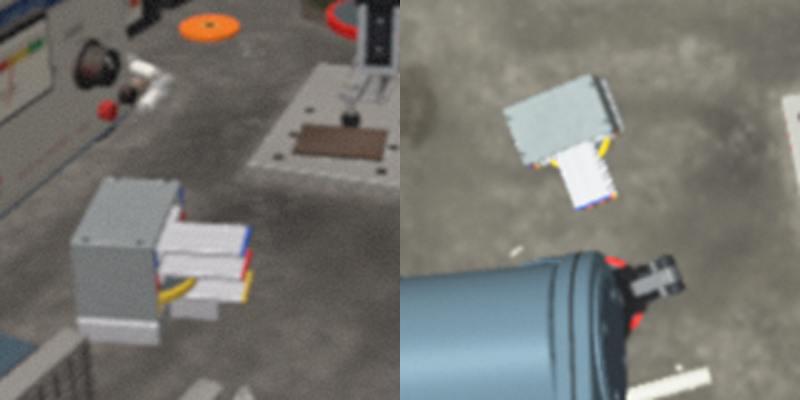

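The disc is held; in the top crop it sits at about (635,290) in front of the tongues. I'll lower it in front of them.

Request:
carry_out([
  [[4,-10,30,0.3,-0.5,-0.4],[0,0,40,0,0,0],[0,0,40,0,0,0],[0,0,20,0,0,0],[0,0,6,0,0,0]],
])

```text
clock: 6.28
tool_pos: [0.4599, 0.1757, 0.0315]
tcp_rot: [-3.075, -0.639, -0.009]
contact_force: [-0.2, -0.2, -0.4]
opening: 0.0578
```

```bash
python3 - <<'E'
from h import *
delta(cas(-130,0,20),cas(-90,0,20))
E
```

```text
t 6.28 pos [459.9 175.7  31.5] F [-0.2 -0.2 -0.4] open 57.8 q [0.14 0.39 1.92 0.   0.83 1.3 ]
in cassette [-128.4    1.7]
to [0.459 0.174 0.02 ] -> [-1.7  1.7 11.5] [ 0.01 -0.32  0.47]
to [0.496 0.189 0.02 ] -> [38.3  2.  11.8] [ 0.01 -0.32  0.47]
```

Request:
carry_out([
  [[0,2,10,0,-0.3,0.5],[0,0,1,0,0,0],[0,0,0,0,0,0]],
])

```text
clock: 6.65
tool_pos: [0.4623, 0.1731, 0.0214]
tcp_rot: [3.079, 0.623, 0.004]
contact_force: [-0.4, 0.2, -1.1]
opening: 0.058
```

```bash
python3 - <<'E'
from h import *
from rig import cams
delta(cas(-130,0,20),cas(-90,0,20))
s=cams.grab_frame("side");t=cams.grab_frame("top")
a=cv2.resize(s["frame"][260:360,220:360],(560,400),interpolation=2);b=cv2.resize(t["frame"][220:310,160:220],(240,360),interpolation=2)
b=np.vstack([b,np.zeros((40,240,3),np.uint8)])
cv2.imwrite("pics/g3.png",np.hstack([a,b])[:,:,::-1])
np.save("s3.npy",s["frame"])
E
```

```text
t 6.65 pos [462.3 173.1  21.4] F [-0.4  0.2 -1.1] open 58.0 q [ 0.13  0.41  1.92 -0.    0.81  1.3 ]
in cassette [-127.3   -1.6]
to [0.459 0.174 0.02 ] -> [-2.7 -1.6  1.4] [ 0.06 -0.13 -0.12]
to [0.496 0.189 0.02 ] -> [37.3 -1.7  1.5] [ 0.06 -0.13 -0.12]
```

View pics/g3.png

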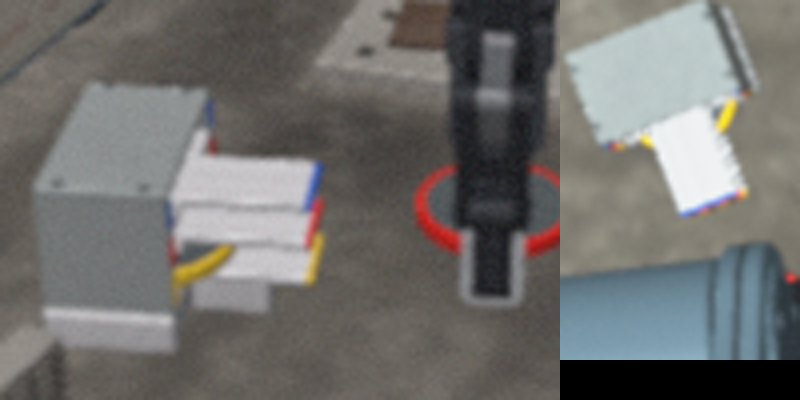

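```bash
cat > ov.py <<'E'
from h import *
from rig import cams,state
import sys
def overlay(name,off=22.,zs=(36,52),disc=True,roi=(220,260,360,360),k=5):
    d=cams.grab_frame("side");p=state()["tool_pos"];im=cv2.resize(d["frame"],None,fx=k,fy=k,interpolation=2)[:,:,::-1].copy()
    a=np.linspace(0,2*np.pi,60)
    def pl(P,c):
        q=((proj(d,P)+.5)*k-.5).round().astype(np.int32);cv2.polylines(im,[q.reshape(-1,1,2)],True,c,1)
    if disc:
        for dz in(-3,3): pl(np.c_[p[0]+.03*np.cos(a),p[1]+.03*np.sin(a),np.full(60,p[2]+(off+dz)/1000)],(0,255,0))
    for z in zs: pl([cas(-62,-15,z),cas(-62,15,z),cas(-15,15,z),cas(-15,-15,z)],(255,0,255))
    pl([cas(-15,-38,68),cas(-15,38,68),cas(34,38,68),cas(34,-38,68)],(255,255,0))
    x0,y0,x1,y1=roi;cv2.imwrite(name,im[y0*k:y1*k,x0*k:x1*k])
if __name__=="__main__": overlay(sys.argv[1])
E
python3 ov.py pics/o3.png
```

```text
(no output)
```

View pics/o3.png

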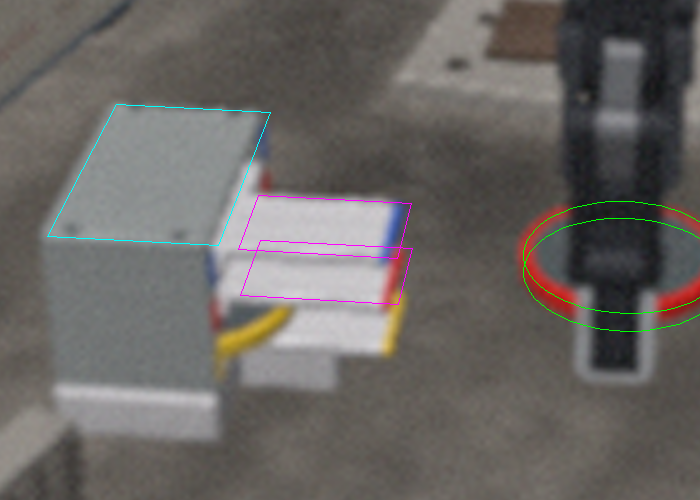

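Overlay: the modelled tongue lies about 2 mm toward the robot and 1 mm off in y in this camera, and the disc model is about 1 mm off. The disc is level and fits the middle slot's height. I'll advance with y +0.5 mm.

Request:
carry_out([
  [[12,-2,1,0,0,0],[15,0,0,0,0,0],[15,0,0,0,0,0],[12,0,0,0,0,0],[0,0,0,0,0,0]],
])

```text
clock: 7.42
tool_pos: [0.5167, 0.1987, 0.0215]
tcp_rot: [3.078, 0.624, 0.01]
contact_force: [-0.2, 0.5, -0.6]
opening: 0.058
```

```bash
python3 ov.py pics/o4.png; python3 - <<'E'
from h import *
delta(cas(-32,0.5,20))
E
```

```text
t 7.47 pos [516.  198.4  21.4] F [-0.2  0.1 -0.7] open 58.0 q [ 0.17  0.49  1.78 -0.    0.87  1.34]
in cassette [-68.    0.7]
to [0.549 0.212 0.02 ] -> [35.9  0.2  1.6] [ 0.09 -0.31 -0.07]
```

View pics/o4.png

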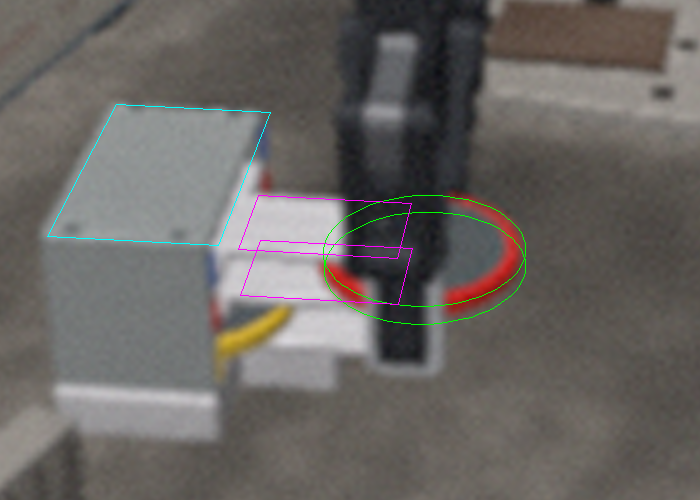

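Request:
carry_out([
  [[11,0,0.5,0,-0.2,0],[11,0,0,0,0,0],[8,0,0,0,0,0],[0,0,0,0,0,0]],
])

```text
clock: 7.98
tool_pos: [0.5449, 0.2107, 0.0207]
tcp_rot: [3.078, 0.624, 0.002]
contact_force: [-0.2, -0.3, -0.7]
opening: 0.0581
```

```bash
python3 ov.py pics/o5.png; python3 - <<'E'
from h import *
delta(cas(-32,0.5,17))
E
```

```text
t 8.03 pos [544.4 210.6  20.6] F [0.4 0.1 0.3] open 58.1 q [ 0.18  0.53  1.69 -0.    0.92  1.35]
in cassette [-37.    0.9]
to [0.549 0.212 0.017] -> [5.  0.3 3.6] [ 0.08 -0.01 -0.08]
```

View pics/o5.png

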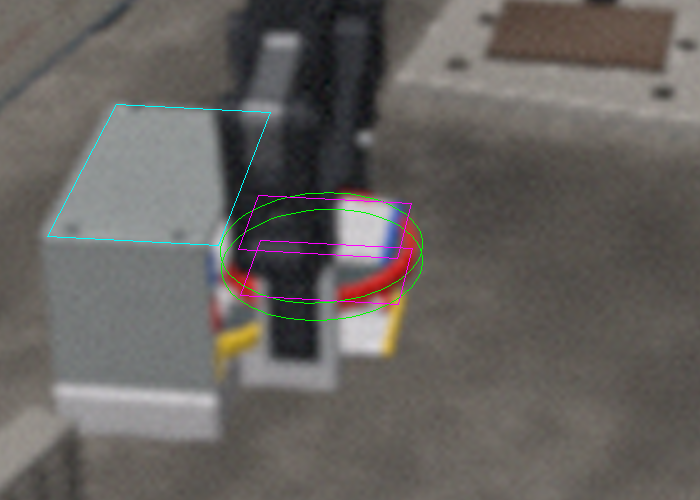

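Request:
carry_out([
  [[3,0,2,0,0,0],[0,0,1,0,0,0],[0,0,0.5,0,0,0]],
])

```text
clock: 8.4
tool_pos: [0.5465, 0.2117, 0.017]
tcp_rot: [3.078, 0.624, -0.001]
contact_force: [-2.2, -0.7, 3.6]
opening: 0.058
```

Request:
carry_out([
  [[0,0,0,0,0,0],[0,0,0,0,0,0],[0,0,0,0,0,0]],
], hand=0)

```text
clock: 8.78
tool_pos: [0.5465, 0.2116, 0.0171]
tcp_rot: [3.078, 0.624, -0.0]
contact_force: [-0.3, -0.5, -0.6]
opening: 0.0855
```

Request:
carry_out([
  [[-15,0,0,0,0,0],[-25,0,-4,0,0,0],[-25,0,-4,0,0,0]],
])

```text
clock: 9.15
tool_pos: [0.487, 0.1861, 0.0251]
tcp_rot: [3.078, 0.624, 0.003]
contact_force: [-0.4, -0.5, 1.1]
opening: 0.0851
```

Request:
carry_out([
  [[0,0,-4,0,0,0],[0,0,0,0,0,0],[0,0,0,0,0,0]],
], hand=130)

```text
clock: 9.52
tool_pos: [0.4877, 0.1862, 0.03]
tcp_rot: [3.078, 0.623, 0.005]
contact_force: [0.4, 0.6, 0.2]
opening: 0.0417
```

```bash
python3 ov.py pics/o6.png; python3 - <<'E'
from h import *
delta(cas(-70,0.5,30),cas(-33,0.5,30))
E
```

```text
t 9.57 pos [487.9 186.2  30.1] F [-0.5  1.1 -0.4] open 41.9 q [ 0.15  0.43  1.84 -0.    0.86  1.32]
in cassette [-98.6   0.5]
to [0.514 0.197 0.03 ] -> [28.6 -0.1  0.2] [ 0.12 -0.2  -0.1 ]
to [0.548 0.212 0.03 ] -> [65.6 -0.1  0.3] [ 0.12 -0.2  -0.1 ]
```

View pics/o6.png

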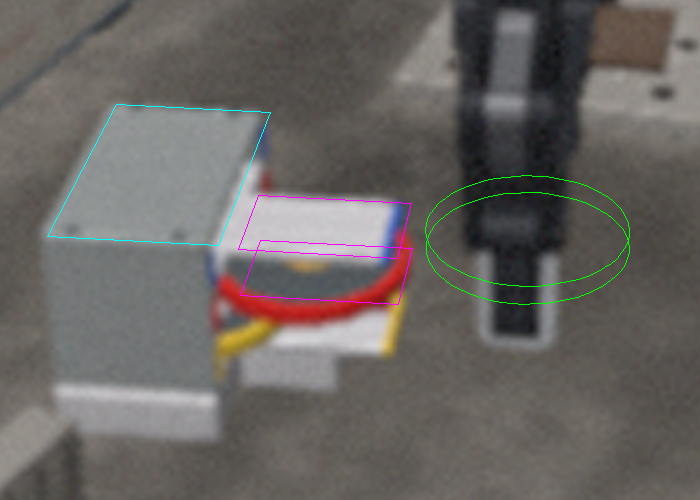

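Red lies flat on its tongue, partly between the cheeks. I'll push it home with the fingers straddling the tongues (42 mm apart).

Request:
carry_out([
  [[10,0,2,0,0,0],[12,0,2,0,0,0],[8,0,0,0,0,0],[6,0,0,0,0,0],[6,0,0,0,0,0],[6,0,0,0,0,0],[5,0,0,0,0,0],[5,0,0,0,0,0]],
])

```text
clock: 10.58
tool_pos: [0.5454, 0.2106, 0.0252]
tcp_rot: [3.078, 0.624, 0.004]
contact_force: [-0.9, -0.7, 1.5]
opening: 0.0421
```

```bash
python3 ov.py pics/o7.png; python3 - <<'E'
from h import *
delta(cas(-33,0.5,27))
E
```

```text
t 10.62 pos [546.3 210.8  25.3] F [ 1.8 -0.1  0.2] open 42.1 q [ 0.18  0.53  1.69 -0.    0.92  1.35]
in cassette [-35.2   0.3]
to [0.548 0.212 0.027] -> [ 2.2 -0.2 -1.7] [ 0.12 -0.2  -0.08]
```

View pics/o7.png

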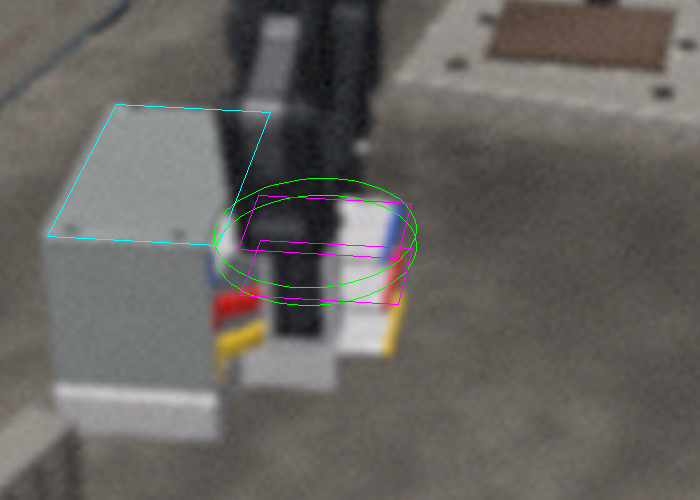

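Red is nearly home. I'll push on in small steps until the force rises.

Request:
carry_out([
  [[2,0,0,0,0,0],[1.5,0,0,0,0,0],[1,0,0,0,0,0]],
])

```text
clock: 11.0
tool_pos: [0.5504, 0.2126, 0.0252]
tcp_rot: [3.078, 0.624, 0.005]
contact_force: [-0.0, -0.1, -0.4]
opening: 0.0422
```

Request:
carry_out([
  [[1.5,0,0,0,0,0],[0.5,0,0,0,0,0]],
])

```text
clock: 11.25
tool_pos: [0.5512, 0.213, 0.025]
tcp_rot: [3.077, 0.624, 0.001]
contact_force: [-2.2, -1.8, 3.0]
opening: 0.042
```

Request:
carry_out([
  [[1.5,0,0,0,0,0],[1,0,0,0,0,0]],
])

```text
clock: 11.5
tool_pos: [0.5514, 0.2132, 0.0247]
tcp_rot: [3.077, 0.624, -0.006]
contact_force: [-4.4, -3.7, 3.7]
opening: 0.042
```

Request:
carry_out([
  [[1.5,0,0,0,0,0],[1,0,0,0,0,0]],
])

```text
clock: 11.75
tool_pos: [0.5513, 0.2132, 0.0247]
tcp_rot: [3.076, 0.624, -0.014]
contact_force: [-4.3, -1.4, 3.9]
opening: 0.0421
```

```bash
python3 ov.py pics/o8.png; python3 - <<'E'
from h import *
delta(cas(-33,0.5,27))
E
```

```text
t 11.80 pos [551.4 213.2  24.7] F [-3.9 -4.   5.4] open 41.9 q [ 0.18  0.54  1.66 -0.    0.95  1.36]
in cassette [-29.6   0.5]
to [0.548 0.212 0.027] -> [-3.5  0.  -2.2] [ 0.08  0.55 -0.05]
```

View pics/o8.png

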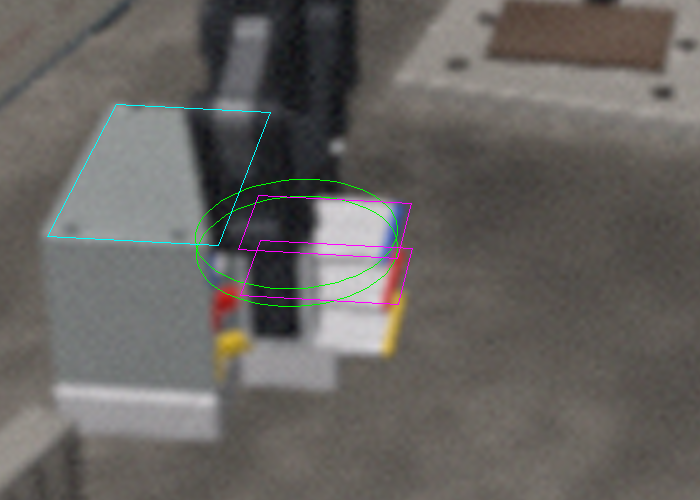

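Request:
carry_out([
  [[-5,0,0,0,0.5,0],[-20,0,0,0,0,0],[-30,0,0,0,0,0],[-30,0,0,0,0,0],[0,0,0,0,0,0]],
])

```text
clock: 12.42
tool_pos: [0.4737, 0.1802, 0.025]
tcp_rot: [3.078, 0.624, 0.014]
contact_force: [0.4, 0.7, 0.5]
opening: 0.042
```

```bash
python3 - <<'E'
from h import *
from rig import cams
delta(cas(-100,0.5,150))
s=cams.grab_frame("side");t=cams.grab_frame("top")
np.save("s9.npy",s["frame"]);a=cv2.resize(s["frame"][275:350,240:315],(450,450),interpolation=2);b=cv2.resize(t["frame"][220:290,160:215],(350,450),interpolation=2)
cv2.imwrite("pics/g9.png",np.hstack([a,b])[:,:,::-1])
E
```

```text
t 12.43 pos [473.7 180.2  25. ] F [0.4 0.7 0.5] open 42.0 q [0.14 0.42 1.89 0.   0.82 1.31]
in cassette [-114.     0.4]
to [0.487 0.186 0.15 ] -> [  15.1    0.2 -124.9] [ 0.13 -0.51 -0.07]
```

View pics/g9.png

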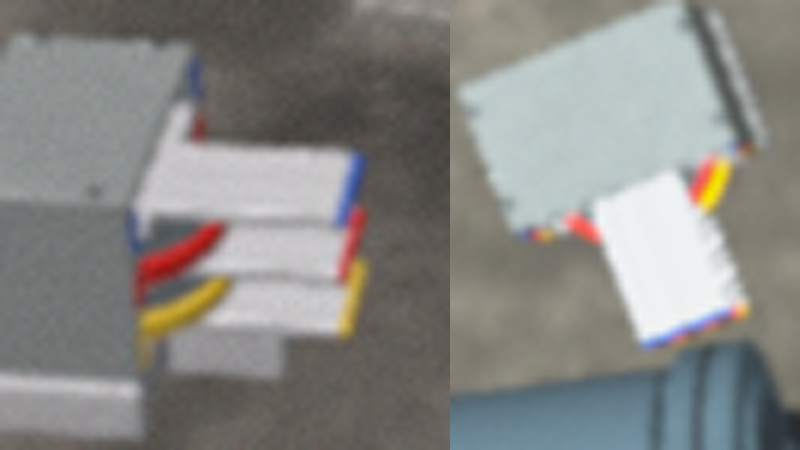

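Red's rim meets its tongue at (228,230) and yellow's at (230,285), the same offset as the shelf tips, so red is home. Next is blue.

Request:
carry_out([
  [[0,0,-40,0,0,0],[-5,15,-40,0,-0.3,0],[-10,50,-20,0,-0.2,0],[-10,54,0,0,0,0],[-10,54,0,0,0,0]],
], hand=0)

```text
clock: 13.15
tool_pos: [0.5197, 0.0073, 0.1316]
tcp_rot: [3.071, 0.636, 0.026]
contact_force: [0.9, 1.3, 0.2]
opening: 0.0858
```

```bash
python3 - <<'E'
from h import *
delta([.4548,-.0262,.08],[.4548,-.0262,.011])
E
```

```text
t 13.15 pos [519.7   7.3 131.6] F [0.9 1.3 0.2] open 85.8 q [-0.2   0.29  1.76  0.    1.08  0.96]
in cassette [-139.2 -176.6]
to [ 0.455 -0.026  0.08 ] -> [-73.7   4.6  50.5] [ 0.46 -0.87  0.39]
to [ 0.455 -0.026  0.011] -> [-74.7   4.  119.5] [ 0.46 -0.87  0.39]
```

Request:
carry_out([
  [[-37,2,0,0.4,-0.9,0.4],[-35,2,10,0,0,0],[0,0,35,0,0,0],[0,0,5,0,0,0]],
])

```text
clock: 13.65
tool_pos: [0.4628, -0.0323, 0.0829]
tcp_rot: [3.073, 0.614, 0.018]
contact_force: [-0.3, -0.4, -0.5]
opening: 0.0851
```

```bash
python3 - <<'E'
from h import *
delta([.4548,-.0262,.06],[.4548,-.0262,.011])
E
```

```text
t 13.65 pos [462.8 -32.3  82.9] F [-0.3 -0.4 -0.5] open 85.1 q [-0.31  0.26  1.94 -0.    0.92  0.87]
in cassette [-207.1 -190.8]
to [ 0.455 -0.026  0.06 ] -> [-5.2 -8.9 22.8] [ 0.58 -0.57 -0.41]
to [ 0.455 -0.026  0.011] -> [-5.7 -9.4 71.8] [ 0.58 -0.57 -0.41]
```

Request:
carry_out([
  [[-5,-9,8,0.5,-0.5,-0.4],[0,0,8,0,0,0],[0,0,0,0,0,0]],
])

```text
clock: 14.02
tool_pos: [0.4572, -0.0254, 0.0675]
tcp_rot: [3.076, 0.629, 0.006]
contact_force: [-0.8, 1.1, 1.5]
opening: 0.0853
```

```bash
python3 - <<'E'
from h import *
delta([.4548,-.0262,.06],[.4548,-.0262,.011])
E
```

```text
t 14.03 pos [457.2 -25.4  67.5] F [-0.8  1.1  1.5] open 85.3 q [-0.3   0.28  1.97  0.    0.89  0.87]
in cassette [-209.5 -182.4]
to [ 0.455 -0.026  0.06 ] -> [-2.5 -0.3  7.5] [ 0.17 -0.2   0.11]
to [ 0.455 -0.026  0.011] -> [-2.7 -0.4 56.5] [ 0.17 -0.2   0.11]
```

Request:
carry_out([
  [[-2,0,20,0,-0.2,0],[0,0,20,0,0,0],[0,0,12,0,0,0],[0,0,0,0,0,0]],
])

```text
clock: 14.52
tool_pos: [0.4587, -0.0264, 0.0162]
tcp_rot: [3.072, 0.631, 0.009]
contact_force: [0.3, 0.7, 0.7]
opening: 0.0855
```

```bash
python3 - <<'E'
from h import *
from rig import cams
delta([.4548,-.0262,.011])
s=cams.grab_frame("side")
cv2.imwrite("pics/g10.png",cv2.resize(s["frame"][200:320,330:470],(700,600),interpolation=2)[:,:,::-1])
E
```

```text
t 14.53 pos [458.7 -26.4  16.2] F [0.3 0.7 0.7] open 85.5 q [-0.3   0.37  2.01 -0.    0.75  0.87]
in cassette [-208.6 -183.9]
to [ 0.455 -0.026  0.011] -> [-3.5 -1.8  5.2] [ 0.38 -0.25  0.21]
```

View pics/g10.png

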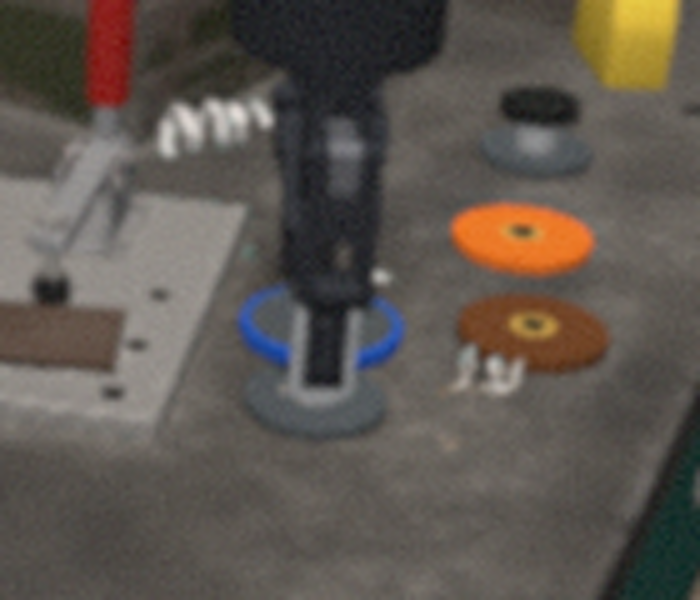

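The fingers straddle the blue disc, at (322,325) in the crop. I'll settle the last few mm and close.

Request:
carry_out([
  [[-3.5,-2,5,0.4,-0.2,0.2]],
])

```text
clock: 14.7
tool_pos: [0.456, -0.0263, 0.0124]
tcp_rot: [3.078, 0.627, 0.005]
contact_force: [1.0, -0.8, 0.5]
opening: 0.0852
```

Request:
carry_out([
  [[0,0,0,0,0,0],[0,0,0,0,0,0],[0,0,0,0,0,0],[0,0,0,0,0,0],[0,0,0,0,0,0]],
], hand=255)

```text
clock: 15.32
tool_pos: [0.4563, -0.0265, 0.0135]
tcp_rot: [3.077, 0.626, 0.008]
contact_force: [-0.6, 0.3, -1.0]
opening: 0.0578
```

```bash
python3 - <<'E'
from h import *
delta([.4548,-.0262,.011],cas(-130,.5,150))
E
```

```text
t 15.32 pos [456.3 -26.5  13.5] F [-0.6  0.3 -1. ] open 57.8 q [-0.3   0.37  2.02  0.    0.75  0.86]
in cassette [-210.7 -183. ]
to [ 0.455 -0.026  0.011] -> [-1.3 -0.9  2.5] [ 0.14 -0.25  0.01]
to [0.459 0.174 0.15 ] -> [  81.4 -183.2 -136.6] [ 0.14 -0.25  0.01]
```

Request:
carry_out([
  [[0,0,-10,0,0,0],[0,0,-30,0,0,0],[5,-10,-35,0,-0.2,0],[15,-35,-15,0,0,0],[20,-45,0,0,0,0],[20,-45,0,0,0,0],[15,-35,0,0,0,0],[5,-12,0,0,0,0]],
])

```text
clock: 16.32
tool_pos: [0.4607, 0.1768, 0.1114]
tcp_rot: [3.077, 0.62, 0.011]
contact_force: [-0.7, -0.1, -0.6]
opening: 0.0583
```

```bash
python3 - <<'E'
from h import *
delta(cas(-120,.5,60),cas(-120,.5,38.5))
E
```

```text
t 16.32 pos [460.7 176.8 111.4] F [-0.7 -0.1 -0.6] open 58.3 q [ 0.14  0.27  1.84 -0.    1.02  1.32]
in cassette [-127.3    2.5]
to [0.468 0.178 0.06 ] -> [ 7.   1.7 51.5] [ 0.23 -0.37 -0.23]
to [0.468 0.178 0.038] -> [ 6.8  1.6 73. ] [ 0.23 -0.37 -0.23]
```

Request:
carry_out([
  [[0,1,25,0.2,-0.3,-0.2],[0,1,28,0,0,0],[0,0,14,0,0,0],[0,0,0,0,0,0]],
])

```text
clock: 16.82
tool_pos: [0.4629, 0.1744, 0.0447]
tcp_rot: [3.076, 0.629, 0.006]
contact_force: [-1.1, -0.2, -0.2]
opening: 0.0577
```

```bash
python3 - <<'E'
from h import *
delta(cas(-70,.5,38.5))
E
python3 - <<'E'
import sys;sys.path.insert(0,'.')
from ov import overlay
overlay('pics/o11.png',off=19.5)
E
```

```text
t 16.82 pos [462.9 174.4  44.7] F [-1.1 -0.2 -0.2] open 57.7 q [ 0.14  0.37  1.9  -0.    0.87  1.3 ]
in cassette [-126.2   -0.7]
to [0.514 0.197 0.038] -> [56.1 -1.1  6.4] [ 0.13 -0.2   0.1 ]
```

View pics/o11.png

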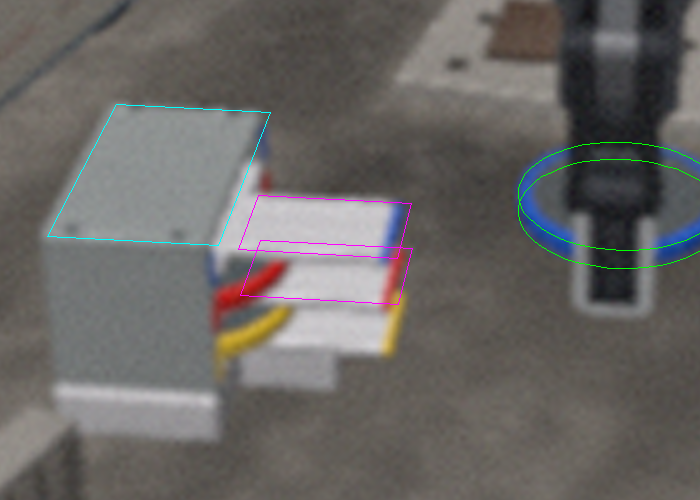

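Blue is level and matches the model. Red and yellow look alike at home. I'll advance.

Request:
carry_out([
  [[8,-1,6,0,-0.2,0],[14,0,0,0,0,0],[14,0,0,0,0,0],[14,0,0,0,0,0],[0,0,0,0,0,0]],
])

```text
clock: 17.5
tool_pos: [0.5162, 0.1969, 0.0421]
tcp_rot: [3.075, 0.628, 0.014]
contact_force: [-0.7, 0.4, -1.7]
opening: 0.058
```

```bash
python3 - <<'E'
from h import *
delta(cas(-35,.5,38.5))
E
python3 - <<'E'
import sys;sys.path.insert(0,'.')
from ov import overlay
overlay('pics/o12.png',off=19.5)
E
```

```text
t 17.50 pos [516.2 196.9  42.1] F [-0.7  0.4 -1.7] open 58.0 q [ 0.16  0.46  1.76 -0.    0.91  1.33]
in cassette [-68.3  -0.8]
to [0.546 0.211 0.038] -> [33.3 -1.2  3.8] [ 0.25 -0.46  0.07]
```

View pics/o12.png

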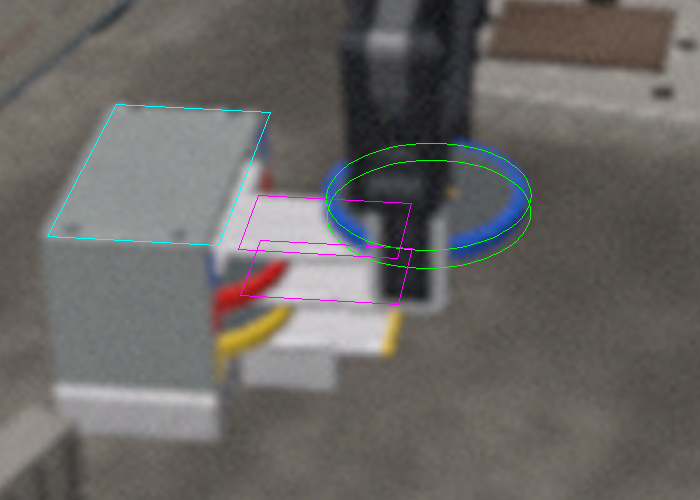

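Request:
carry_out([
  [[0,-1.2,4,0.2,-0.4,0],[0,0,0,0,0,0]],
])

```text
clock: 17.8
tool_pos: [0.5139, 0.1978, 0.0374]
tcp_rot: [3.078, 0.629, -0.003]
contact_force: [-1.0, -0.4, -0.4]
opening: 0.0582
```

```bash
python3 - <<'E'
from h import *
delta(cas(-35,.5,38.5))
E
```

```text
t 17.80 pos [513.9 197.8  37.4] F [-1.  -0.4 -0.4] open 58.2 q [ 0.17  0.46  1.76 -0.    0.92  1.33]
in cassette [-70.1   1. ]
to [0.546 0.211 0.038] -> [35.1  0.5 -1.2] [0.01 0.11 0.09]
```

Request:
carry_out([
  [[11,0.3,-0.5,0,0,0],[12,0,0,0,0,0],[10,0,0,0,0,0],[0,0,0,0,0,0]],
])

```text
clock: 18.3
tool_pos: [0.547, 0.2113, 0.0381]
tcp_rot: [3.078, 0.628, -0.001]
contact_force: [0.1, 0.9, -1.0]
opening: 0.0585
```

```bash
python3 - <<'E'
from h import *
delta(cas(-34,.5,35.5))
E
python3 - <<'E'
import sys;sys.path.insert(0,'.')
from ov import overlay
overlay('pics/o13.png',off=19.5)
E
```

```text
t 18.30 pos [547.  211.3  38.1] F [ 0.1  0.9 -1. ] open 58.5 q [ 0.18  0.51  1.67 -0.    0.96  1.35]
in cassette [-34.4   0.5]
to [0.547 0.211 0.036] -> [ 0.4 -0.   2.6] [0.02 0.05 0.07]
```

View pics/o13.png

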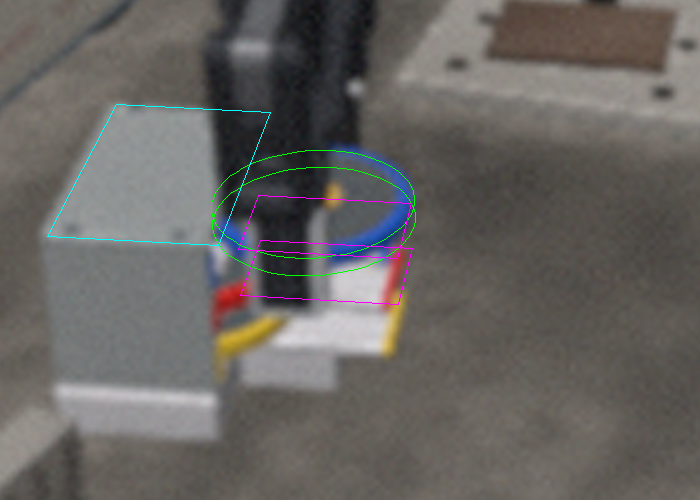

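Blue is inside the top slot's mouth with no force. I'll lower it and release.

Request:
carry_out([
  [[0,0,1.5,0,0,0],[0,0,1,0,0,0],[0,0,0.5,0,0,0]],
])

```text
clock: 18.73
tool_pos: [0.5457, 0.2111, 0.0351]
tcp_rot: [3.078, 0.628, -0.003]
contact_force: [-1.0, -0.4, 5.1]
opening: 0.0578
```

Request:
carry_out([
  [[0,0,0,0,0,0],[0,0,0,0,0,0],[0,0,0,0,0,0]],
], hand=0)

```text
clock: 19.1
tool_pos: [0.5455, 0.211, 0.0351]
tcp_rot: [3.078, 0.628, -0.003]
contact_force: [0.6, -0.8, -0.4]
opening: 0.0856
```

Request:
carry_out([
  [[-15,0,0,0,0,0],[-25,0,-2,0,0,0],[-25,0,-2,0,0,0]],
])

```text
clock: 19.48
tool_pos: [0.486, 0.1853, 0.039]
tcp_rot: [3.077, 0.629, -0.001]
contact_force: [0.8, -0.0, 0.1]
opening: 0.0853
```

Request:
carry_out([
  [[0,0,-3,0,0,0],[0,0,0,0,0,0],[0,0,0,0,0,0]],
], hand=130)

```text
clock: 19.85
tool_pos: [0.4866, 0.1854, 0.0426]
tcp_rot: [3.078, 0.628, 0.001]
contact_force: [0.3, 0.1, -0.8]
opening: 0.0419
```

```bash
python3 - <<'E'
from h import *
delta(cas(-60,.5,43),cas(-34,.5,43))
E
python3 - <<'E'
import sys;sys.path.insert(0,'.')
from ov import overlay
overlay('pics/o14.png',off=19.5,disc=False)
E
```

```text
t 19.85 pos [486.6 185.4  42.6] F [ 0.3  0.1 -0.8] open 41.9 q [ 0.15  0.41  1.84 -0.    0.89  1.32]
in cassette [-100.1    0.2]
to [0.523 0.201 0.043] -> [40.1 -0.3 -0.4] [ 0.04 -0.04  0.06]
to [0.547 0.211 0.043] -> [66.1 -0.2 -0.4] [ 0.04 -0.04  0.06]
```

View pics/o14.png

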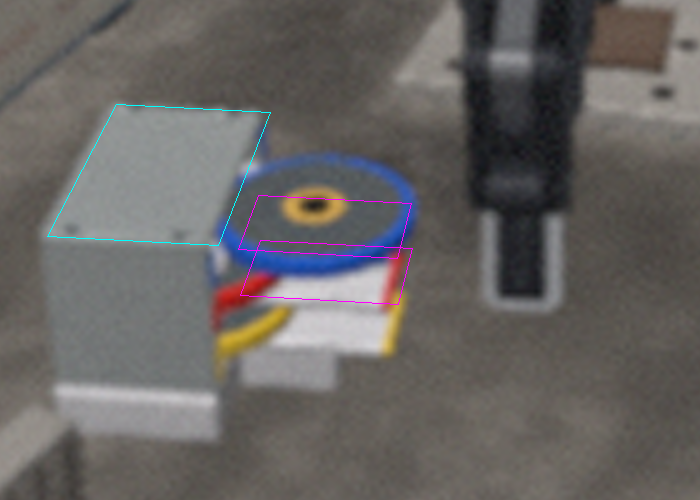

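Blue lies flat on its tongue, centre (315,205), partly in the slot. I'll push it home.

Request:
carry_out([
  [[12,0,1,0,0,0],[12,0,0,0,0,0],[8,0,0,0,0,0],[6,0,0,0,0,0],[6,0,0,0,0,0],[6,0,0,0,0,0],[5,0,0,0,0,0],[5,0,0,0,0,0]],
])

```text
clock: 20.9
tool_pos: [0.546, 0.2107, 0.041]
tcp_rot: [3.077, 0.628, -0.0]
contact_force: [-1.0, -0.6, 1.2]
opening: 0.0419
```

Request:
carry_out([
  [[2,0,0,0,0,0],[1.5,0,0,0,0,0],[1.5,0,0,0,0,0]],
])

```text
clock: 21.28
tool_pos: [0.5509, 0.2128, 0.041]
tcp_rot: [3.077, 0.628, -0.001]
contact_force: [-1.9, -0.5, 0.8]
opening: 0.042
```

Request:
carry_out([
  [[1.5,0,0,0,0,0],[1,0,0,0,0,0]],
])

```text
clock: 21.52
tool_pos: [0.5514, 0.2131, 0.0406]
tcp_rot: [3.077, 0.629, -0.007]
contact_force: [-4.8, -2.0, 3.6]
opening: 0.0421
```

```bash
python3 - <<'E'
from h import *
delta(cas(-29.6,.5,43))
E
python3 - <<'E'
import sys;sys.path.insert(0,'.')
from ov import overlay
overlay('pics/o15.png',off=19.5,disc=False)
E
```

```text
t 21.52 pos [551.4 213.1  40.6] F [-4.8 -2.   3.6] open 42.1 q [ 0.18  0.52  1.65 -0.    0.97  1.35]
in cassette [-29.6   0.5]
to [0.551 0.213 0.043] -> [ 0.  -0.  -2.4] [0.02 0.28 0.1 ]
```

View pics/o15.png

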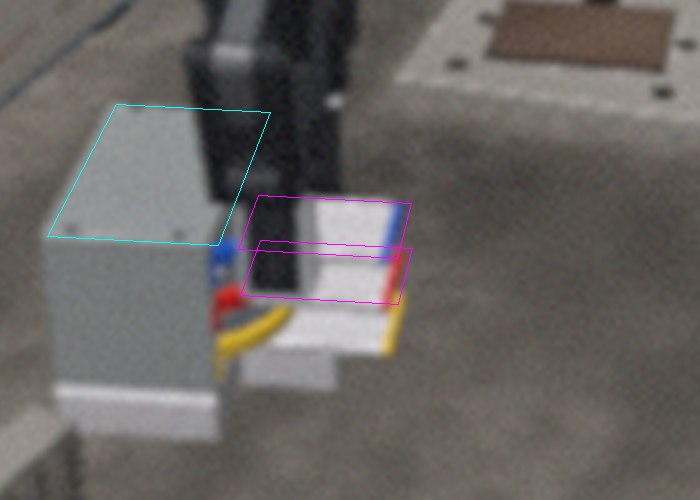

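Request:
carry_out([
  [[2,0,0,0,0,0],[2,0,0,0,0,0]],
])

```text
clock: 21.82
tool_pos: [0.5516, 0.2133, 0.0402]
tcp_rot: [3.075, 0.629, -0.019]
contact_force: [-6.8, -4.2, 6.6]
opening: 0.0416
```

Request:
carry_out([
  [[-5,0,0,0,0,0],[-20,0,0,0,0,0],[-30,0,0,0,0,0],[-30,0,0,0,0,0],[0,0,-40,0,0,0],[0,0,-40,0,0,0],[-20,0,-40,0,0,0],[-20,20,-20,0,0,0],[0,0,0,0,0,0]],
])

```text
clock: 22.95
tool_pos: [0.4472, 0.1464, 0.1861]
tcp_rot: [3.077, 0.628, 0.007]
contact_force: [0.1, 0.6, -0.6]
opening: 0.0421
```

```bash
python3 - <<'E'
from h import *
from rig import cams
delta(cas(-100,0.5,150))
s=cams.grab_frame("side");t=cams.grab_frame("top")
a=cv2.resize(s["frame"][275:350,240:315],(450,450),interpolation=2);b=cv2.resize(t["frame"][220:290,160:215],(350,450),interpolation=2)
cv2.imwrite("pics/g16.png",np.hstack([a,b])[:,:,::-1])
E
```

```text
t 22.95 pos [447.2 146.4 186.1] F [ 0.1  0.6 -0.6] open 42.1 q [ 0.08  0.15  1.79 -0.    1.2   1.25]
in cassette [-151.6  -20.3]
to [0.487 0.186 0.15 ] -> [ 51.4 -20.8  36.3] [ 0.12 -0.24  0.09]
```

View pics/g16.png

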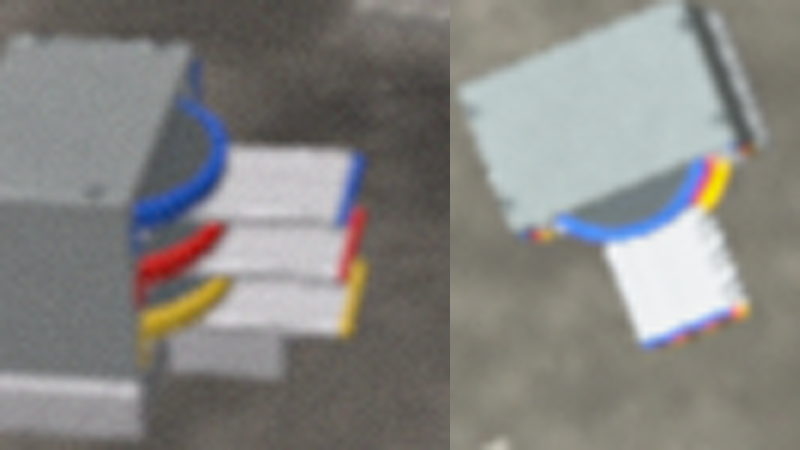

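Blue now sits in the top slot at (190,165), with red and yellow below. I'll check the seating by numbers.

```bash
python3 - <<'E'
from h import *
from rig import cams
from scipy.optimize import least_squares
t=cams.grab_frame("top");x0,y0,x1,y1=160,240,210,265
f=t["frame"][y0:y1,x0:x1].astype(int);m=(f[...,2]>f[...,0]+50)
ys,xs=np.nonzero(m);P=plane(t,np.c_[xs+x0,ys+y0],.058)[:,:2]
L=np.c_[(P-O)@U,(P-O)@V]*1000
L=L[L[:,0]<-16]
for r in(28,28.5):
    q=least_squares(lambda c:np.hypot(*(L-c).T)-r,[0,0],loss="soft_l1");print(r,q.x,len(L),np.std(q.fun))
s=cams.grab_frame("side")
for k,z,fn in(("blue",58,lambda r,g,b:b>r+50),("red",42,lambda r,g,b:(r>g+60)&(r>b+60)),("yellow",26,lambda r,g,b:(r>b+70)&(g>b+50))):
    f=s["frame"].astype(int);m=fn(f[...,0],f[...,1],f[...,2]);m[:275]=0;m[350:]=0;m[:,:240]=0;m[:,315:]=0
    ys,xs=np.nonzero(m);P=plane(s,np.c_[xs,ys],z/1000)[:,:2];L=np.c_[(P-O)@U,(P-O)@V]*1000
    L=L[(L[:,0]<-12)&(L[:,0]>-45)&(L[:,1]>8)]
    q=least_squares(lambda c:np.hypot(L[:,0]-c[0],L[:,1]-1)-29,[0],loss="soft_l1");print(k,q.x,len(L))
E
```

```text
28 [1.19076847 0.98653762] 69 1.5862130570399
28.5 [1.75517106 1.00315774] 69 1.581556693095222
blue [2.22936254] 59
red [2.50653216] 54
yellow [2.71541779] 48
```

```bash
python3 -c "
from rig import order,state
print(order.close_job(), state()['clock'])"
```

```text
the job is handed in; nothing more can be done
the job is handed in; nothing more can be done
```

Both discs are in their slots: red in the middle and blue in the top. I slid red in first, then blue, and pushed each against the back stop with the fingers either side of the tongues. The job was handed in at about 23 s, with the gripper empty and clear of everything.

- **Home position:** both pushes stopped at the same place, with the force rising to about 6 N for red and 10 N for blue. In the last side view, fitted disc centres along the slot were blue +2.2, red +2.5 and yellow +2.7 mm. All three agree within 0.5 mm, and yellow was home from the start.
- **Disagreement between the views:** the side view puts all the discs about 2 mm deeper than my cassette frame, and the top view puts blue 1.2–1.8 mm deeper. I take this as calibration and frame bias, since it is common to all three discs.
- **Mended on the way:** the first grasp of red was shallow, so I opened and took it again before lifting. No other check failed.

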